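Line up the shin pylons by height on the fitting rail

TASK

Stand the four metal shin pylons on the four black rubber discs of the fitting rail in order of height: the shortest on the disc next to the upright aluminium stop plate, then taller and taller, the tallest on the disc farthest from it. Set each one down gently, upright on its collar and centred so that the whole collar is on its disc, tip none of them over, and leave the spectacles alone.

Things in the scene. Friction and masses are not known exactly. Their poses are not given: they have to be found in the camera images.
- pylon_w: loose metal shin pylon, 60 mm tall, about 130 g, standing upright: dark clamp collar 42 mm across and 14 mm high at the foot (a small lug reaches 26 mm from the axis), then a bright tube 30 mm across up to the top. Origin: centre of its underside, z up. The four differ only in height (60, 85, 110, 135 mm) and start on the blue mat between robot and rail, in any order.
- pylon_x: loose metal shin pylon, 85 mm tall, about 160 g, standing upright: dark clamp collar 42 mm across and 14 mm high at the foot (a small lug reaches 26 mm from the axis), then a bright tube 30 mm across up to the top. Origin: centre of its underside, z up. The four differ only in height (60, 85, 110, 135 mm) and start on the blue mat between robot and rail, in any order.
- pylon_y: loose metal shin pylon, 110 mm tall, about 190 g, standing upright: dark clamp collar 42 mm across and 14 mm high at the foot (a small lug reaches 26 mm from the axis), then a bright tube 30 mm across up to the top. Origin: centre of its underside, z up. The four differ only in height (60, 85, 110, 135 mm) and start on the blue mat between robot and rail, in any order.
- pylon_z: loose metal shin pylon, 135 mm tall, about 220 g, standing upright: dark clamp collar 42 mm across and 14 mm high at the foot (a small lug reaches 26 mm from the axis), then a bright tube 30 mm across up to the top. Origin: centre of its underside, z up. The four differ only in height (60, 85, 110, 135 mm) and start on the blue mat between robot and rail, in any order.
- disc_a: black rubber disc, 60 mm across, 3 mm thick, one of four alike fixed in a straight row 80 mm apart on the rail (fixed plywood board, 90 x 460 x 12 mm). Origin: centre of its underside, so its top is 3 mm above the origin and 15 mm above the bench. Which letter lies where in the row changes from start to start.
- disc_b: black rubber disc, 60 mm across, 3 mm thick, one of four alike fixed in a straight row 80 mm apart on the rail (fixed plywood board, 90 x 460 x 12 mm). Origin: centre of its underside, so its top is 3 mm above the origin and 15 mm above the bench. Which letter lies where in the row changes from start to start.
- disc_c: black rubber disc, 60 mm across, 3 mm thick, one of four alike fixed in a straight row 80 mm apart on the rail (fixed plywood board, 90 x 460 x 12 mm). Origin: centre of its underside, so its top is 3 mm above the origin and 15 mm above the bench. Which letter lies where in the row changes from start to start.
- disc_d: black rubber disc, 60 mm across, 3 mm thick, one of four alike fixed in a straight row 80 mm apart on the rail (fixed plywood board, 90 x 460 x 12 mm). Origin: centre of its underside, so its top is 3 mm above the origin and 15 mm above the bench. Which letter lies where in the row changes from start to start.
- stop: fixed upright aluminium plate, 80 mm wide across the rail, 10 mm thick, 45 mm high, on a base strip 30 mm wide; it stands on one end of the rail in line with the discs, 80 mm beyond the nearest. Origin: centre of its underside, 12 mm above the bench. Either end may have it; the other end has a low round steel knob (32 mm wide, 18 mm high).
- spectacles: loose folded black spectacles on the bench left of the pylons, 134 mm wide (along their y), 22 mm deep, 37 mm high. Origin: centre of their underside. Bystander, to be left alone.
Not all that is in view belongs to the job. Leave any yellow look-alike of the pylon_z alone.

How it is judged:
At the end, for the whole second after the job is handed in: Each pylon stands upright (within about 4.5 degrees) and at rest on a disc, its axis within 12 mm of the disc's centre, one per disc, heights rising from the stop plate (60, 85, 110, 135 mm); none is touched by the robot ((horizontal distance between pylon_w and disc_a below 0.012 m or horizontal distance between pylon_w and disc_b below 0.012 m or horizontal distance between pylon_w and disc_c below 0.012 m or horizontal distance between pylon_w and disc_d below 0.012 m) and horizontal distance between pylon_w and stop between 0.06 and 0.1 m and height (world z) of pylon_w between 0.011 and 0.019 m and angle between each of pylon_w, pylon_x, pylon_y, pylon_z's own z axis and vertical below 0.08 rad and linear speed of each of pylon_w, pylon_x, pylon_y, pylon_z below 0.02 m/s and angular speed of each of pylon_w, pylon_x, pylon_y, pylon_z below 0.2 rad/s and (horizontal distance between pylon_x and disc_a below 0.012 m or horizontal distance between pylon_x and disc_b below 0.012 m or horizontal distance between pylon_x and disc_c below 0.012 m or horizontal distance between pylon_x and disc_d below 0.012 m) and horizontal distance between pylon_x and stop between 0.14 and 0.18 m and height (world z) of pylon_x between 0.011 and 0.019 m and (horizontal distance between pylon_y and disc_a below 0.012 m or horizontal distance between pylon_y and disc_b below 0.012 m or horizontal distance between pylon_y and disc_c below 0.012 m or horizontal distance between pylon_y and disc_d below 0.012 m) and horizontal distance between pylon_y and stop between 0.22 and 0.26 m and height (world z) of pylon_y between 0.011 and 0.019 m and (horizontal distance between pylon_z and disc_a below 0.012 m or horizontal distance between pylon_z and disc_b below 0.012 m or horizontal distance between pylon_z and disc_c below 0.012 m or horizontal distance between pylon_z and disc_d below 0.012 m) and horizontal distance between pylon_z and stop between 0.3 and 0.34 m and height (world z) of pylon_z between 0.011 and 0.019 m).
It fails at once if the spectacles are pushed (more than 15 mm) (distance of spectacles from where it was at the start of the episode above 0.015 m).
It fails at once if a pylon is tipped over (beyond about 60 degrees) (angle between any of pylon_w, pylon_x, pylon_y, pylon_z's own z axis and vertical above 1.05 rad).
It fails at once if a pylon is dropped or rammed onto a disc (over 60 N) (contact force between any of pylon_w, pylon_x, pylon_y, pylon_z and disc_a above 60 N or contact force between any of pylon_w, pylon_x, pylon_y, pylon_z and disc_b above 60 N or contact force between any of pylon_w, pylon_x, pylon_y, pylon_z and disc_c above 60 N or contact force between any of pylon_w, pylon_x, pylon_y, pylon_z and disc_d above 60 N).
It also fails if it takes over 96 s, if anything falls off the work surface, if the arm or the gripper's body presses on something with over 40 N, if the wrist force passes 120 N, or if a joint passes its speed limit or range.

ROBOT

A 6-joint arm with a two-finger parallel gripper is mounted at the origin on the work surface. World frame = base frame: x ahead of the robot, y to its left, z up, the work surface at z = 0. Lengths are in m, angles in rad, forces in N, time in s.
With the tool pointing down it reaches from about 0.375 to 0.9 m from the base axis. Payload 3.1 kg.
Tool frame: the origin (TCP) lies at the very end of the fingers, on their centre line; the grasp point (between the pads) lies 19 mm behind it (grip_depth is the distance from the TCP to the grasp point, in m); z points along the fingers, y is the line along which they close (so a half turn about z gives the same grasp; the last joint's range is limited). The gripper opens to 85 mm and grips with 20 to 120 N. Pads are 22 mm wide; open, the fingers measure 114 mm over their backs; the gripper's body (76 mm by 85 mm) begins 54 mm behind the grasp point. The pads swing forward as they close: fully open they stand 13 mm farther back than shut.
Start: joints at [-1.333, 0.527, 1.433, -0, 1.181, -0.178], TCP at [0.253, -0.571, 0.231] pointing down, gripper open.
Joint ranges: [-3.08, 3.08], [-0.75, 2.2], [0.22, 2.44], [-1.43, 4.57], [0, 2.65], [-2.85, 2.85]. Speed limits (rad/s): [2.79, 2.79, 3.14, 3.14, 3.14, 3.14].

INTERFACE

Orientations are given as a unit quaternion [x, y, z, w].
In Python, from station import * gives the robot as it stands.
- The arm moves only by the tool apply_moves, never from a script. Its argument "plan" is a list of rows, each a list of 7 numbers: the shift along the tool's x, y, z in m, then the turn, a rotation vector about the tool's x, y, z in rad, then the gripper command: -1 is fully open, 1 is shut, values between are in proportion. In form: [[dx, dy, dz, wx, wy, wz, jaw], ...]. A call has 1 to 8 rows; each row shifts and turns the commanded pose from where the row before left it, along the tool's axes as they then stand; what a row does not reach is not made up. A row lasts 1/8 s, in which the tool goes at most 62.5 mm and 10.7 degrees, less where a joint would pass 70% of its speed; a pose out of reach is approached as far as the arm can. A call is refused whole if a number of a shift passes 0.0625 or a number of a turn 0.188, either way. A call with a gripper value outside its range is refused whole. The fingers move at their own pace and stop on an object; "force" is the grip in N (left out, the last holds). Time passes only in rows, so rows that do not move let the fingers close. It gives the time, the measured TCP pose, the force, the opening and the grip force at its end, in the units of the state.
- sense(): the state, without advancing time (a new reading comes with each control period).
- snapshot(name): name is "side" or "top" or "wrist"; returns the picture (480x640x3 uint8, red, green, blue); there is no depth.
- calibration(name): a dict with "camera_matrix" (3x3 intrinsics, pixels), "k1" (the pictures are not rectified: a ray, as slopes to the right and down, at radius r is drawn at 1 + k1 r^2 times it, then the intrinsics apply), "R" (3x3) and "t" (3): a world point X has camera coordinates R X + t; the wrist camera has in their place "mount" (4x4, takes a point from camera to tool coordinates, whose origin is the TCP and whose axes are the flange's). Camera axes: x right, y down, z forward; pixel columns grow to the right and rows downward; lengths in m; the calibration is good to about 2 mm. A picture is of the moment at which its call begins: read the wrist's pose just before it. calibration takes no time and is no camera call.
- sign_off(): hands the job in; it is judged then, once.
The state is a dict: "t": time; "q": joint angles; "qd": joint speeds; "tau": joint torques, N m; "tcp_pos": TCP position; "tool_rot": TCP orientation; "force": force on the tool from outside, world axes, zero at the start; "ft_torque": the same for the moment, N m; "finger_gap": opening from 0.0 (shut) to 1.0 (fully open); "gripper_force": force on a finger pad.
Only numpy, scipy, OpenCV 4.12 (cv2) and the standard library are available. Lean on these libraries where they do the work, as an engineer would, in place of code of your own. Each camera call takes 0.05 s, during which the arm holds its last target. There are 200 camera calls.

## Working session

There is one attempt and no reset: what is moved stays moved. The work goes in short steps, Python scripts to look and compute and a tool call to move; the robot and the scene stay as the last step left them, time stands still between calls to the robot, and variables do not carry over. Pictures are saved under pics/ and viewed, at most 14 in all, crops included, and the job is handed in when it is done.

Besides the shell and the picture viewer there is one more tool, called after ">>>" by a JSON object that holds its "name" and its "arguments". apply_moves: Moves the arm, as the interface text tells. Its arguments: {"type":"object","properties":{"plan":{"type":"array"},"force":{"type":"number"}},"required":["plan"]}

```bash
mkdir -p pics; ls; python3 - <<'E'
from station import *
import cv2,numpy as np
s=sense();print({k:np.round(v,3).tolist() for k,v in s.items()})
for n in("top","side"):
    c=calibration(n);print(n,{k:np.round(v,4).tolist() for k,v in c.items()})
    cv2.imwrite(f"pics/{n}0.png",snapshot(n)[:,:,::-1])
print(calibration("wrist"))
E
```

```text
pics
{'t': 0.0, 'q': [-1.332, 0.528, 1.434, 0.0, 1.181, -0.179], 'qd': [-0.0, 0.002, -0.001, 0.001, -0.001, 0.0], 'tau': [-0.002, -44.236, -17.803, -0.0, 0.009, -0.0], 'tcp_pos': [0.253, -0.571, 0.23], 'tool_rot': [0.978, 0.207, -0.0, -0.001], 'force': [0.662, -0.131, -0.222], 'ft_torque': [-0.003, 0.001, -0.019], 'gripper_force': 0.0, 'finger_gap': 1.0}
top {'camera_matrix': [[603.3827, 0.0, 318.6179], [0.0, 603.3827, 234.7089], [0.0, 0.0, 1.0]], 'k1': -0.1945, 'R': [[0.0142, -0.9998, -0.0151], [-0.9894, -0.0119, -0.1449], [0.1447, 0.017, -0.9893]], 't': [0.0738, 0.5259, 1.099]}
side {'camera_matrix': [[483.3169, 0.0, 310.2625], [0.0, 483.3169, 237.2803], [0.0, 0.0, 1.0]], 'k1': -0.0305, 'R': [[-0.9224, -0.3856, -0.0233], [-0.2037, 0.5366, -0.8189], [0.3283, -0.7506, -0.5735]], 't': [0.5258, 0.095, 0.8123]}
{'camera_matrix': array([[400.60245488,   0.        , 318.84970259],
       [  0.        , 400.60245488, 240.34273424],
       [  0.        ,   0.        ,   1.        ]]), 'k1': -0.0384541312991083, 'mount': array([[ 4.40353358e-04, -9.64997450e-01, -2.62258895e-01,
         6.69135926e-02],
       [ 9.99999455e-01,  1.76664704e-04,  1.02902946e-03,
        -7.27120900e-04],
       [-9.46678917e-04, -2.62259205e-01,  9.64997002e-01,
        -1.41858098e-01],
       [ 0.00000000e+00,  0.00000000e+00,  0.00000000e+00,
         1.00000000e+00]])}
```

View pics/top0.png

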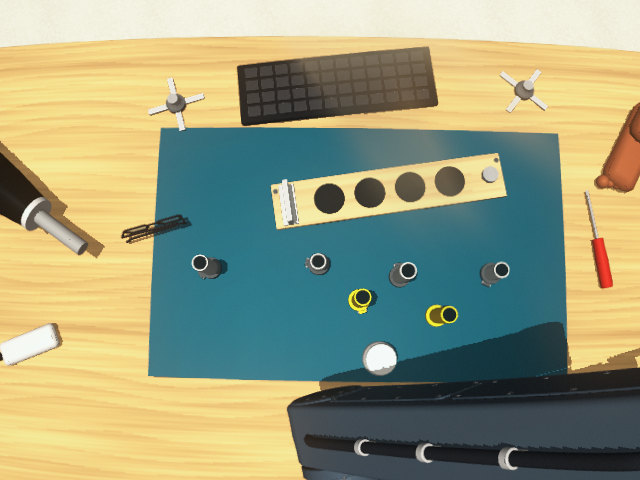

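View pics/side0.png

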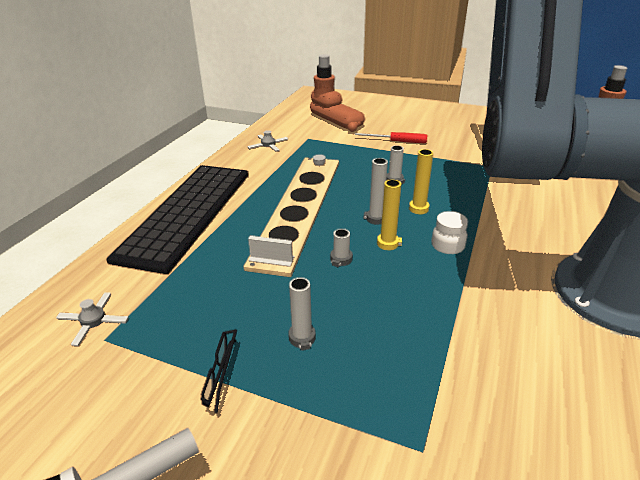

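The top view shows four grey pylons with tops near (200,263), (318,261), (408,270) and (502,270). The yellow look-alikes are at (362,298) and (445,315), and there is a white jar at (380,358). The discs run from (330,198) to (450,181), the stop plate is at (288,202) and the spectacles at (155,228).
In the side view, the grey tops are at (300,285), (342,233), (379,163) and (396,150).

Candidates for the pylons: the four grey tubes (wanted), the two yellow tubes (no), the jar (no), and the grey pylon-like post at (65,240) off the mat (no).

```bash
cat > h.py <<'E'
from station import *
import cv2,numpy as np
from scipy.spatial.transform import Rotation as Ro
def ray(n,p,pose=None):
    c=calibration(n);K=c["camera_matrix"]
    d=(np.array(p)-K[:2,2])/K[0,0];u=d.copy()
    for _ in range(20):u=d/(1+c["k1"]*(u@u))
    v=np.r_[u,1]
    if n=="wrist":
        R=Ro.from_quat(pose["tool_rot"]).as_matrix();M=c["mount"]
        return R@M[:3,3]+pose["tcp_pos"],R@M[:3,:3]@v
    return -c["R"].T@c["t"],c["R"].T@v
def onz(n,p,z,pose=None):
    o,d=ray(n,p,pose);return o+d*(z-o[2])/d[2]
def tri(p,q):
    a,d=ray("top",p);b,e=ray("side",q)
    s=np.linalg.lstsq(np.c_[d,-e],b-a,rcond=None)[0]
    P,Q=a+s[0]*d,b+s[1]*e
    return (P+Q)/2,np.linalg.norm(P-Q)
def dark(im,p,r=14,th=45,amin=20):
    m=(im.max(2)<th).astype(np.uint8);n,l,st,ce=cv2.connectedComponentsWithStats(m)
    ok=[i for i in range(1,n) if st[i,4]>=amin and np.hypot(*(ce[i]-p))<r]
    return min(((np.hypot(*(ce[i]-p)),ce[i],st[i,4]) for i in ok),key=lambda a:a[0])[1:] if ok else None
E
python3 - <<'E'
from h import *
t=snapshot("top");s=snapshot("side")
print("discs")
for p in[(330,198),(370,192),(410,187),(450,181)]:
    d=dark(t,p,r=15,th=60,amin=200)
    if d: print(np.round(d[0],1),d[1],np.round(onz("top",d[0],.015),4))
    else: print(p,None)
T=[(200,263),(318,261),(408,270),(502,270)];S=[(300,285),(342,233),(379,163),(396,150)]
for a,b in zip(T,S):
    x,y=dark(t,a,7),dark(s,b,8);print(x,y)
    P,e=tri(x[0] if x else a,y[0] if y else b);print(np.round(P,4),round(e,4))
cv2.imwrite("pics/crop.png",np.vstack([cv2.resize(t[230:330,180:520],(800,235)),cv2.resize(s[130:360,260:440],(400,365))if 0 else cv2.resize(s[130:270,260:440],(800,365))])[:,:,::-1][:,:,:])
E
```

```text
discs
[329.1 198.3] 659 [0.6003 0.0619 0.015 ]
(370, 192) None
(410, 187) None
(450, 181) None
(array([199.39325843, 261.91011236]), np.int32(89)) (array([299.0661157 , 283.49586777]), np.int32(121))
[0.4631 0.2902 0.1112] 0.0
None (array([341.2, 232.5]), np.int32(60))
[0.4734 0.081  0.0617] 0.0013
(array([407.50892857, 270.47321429]), np.int32(112)) (array([379.44444444, 160.44444444]), np.int32(36))
[ 0.4511 -0.0738  0.1375] 0.0013
(array([502.04285714, 270.2       ]), np.int32(70)) (array([396.75      , 147.46428571]), np.int32(28))
[ 0.4581 -0.2541  0.0864] 0.0026
```

View pics/crop.png

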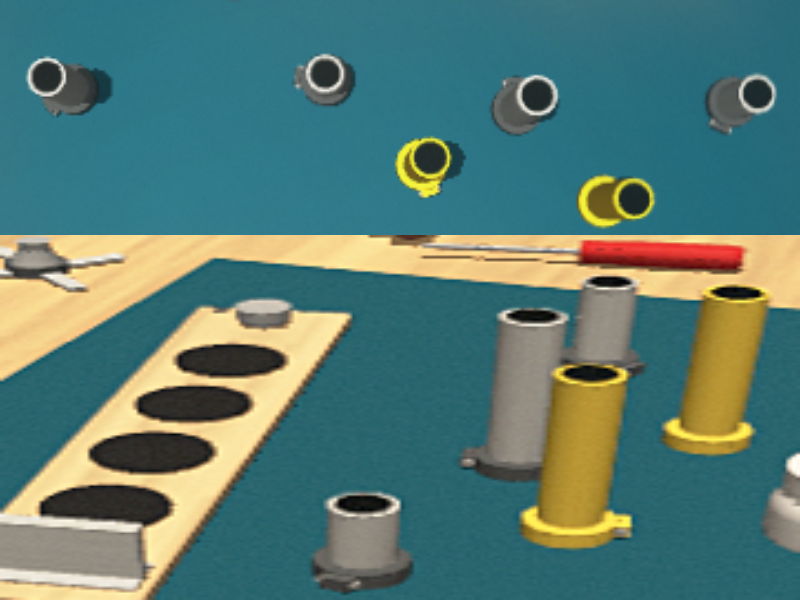

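```bash
python3 - <<'E'
from h import *
t=snapshot("top");s=snapshot("side")
D=[]
for p in[(330,198),(370,192),(410,187),(450,181)]:
    for th in(70,80,90,100):
        d=dark(t,p,r=10,th=th,amin=500)
        if d and d[1]<1100: P=onz("top",d[0],.015)
    print(p,d and d[1],np.round(P,4));D.append(P)
D=np.array(D);print("spacing",np.linalg.norm(np.diff(D,axis=0),axis=1))
c=D.mean(0);u=(D[3]-D[0]);u/=np.linalg.norm(u);print("dir",u,"ang",np.degrees(np.arctan2(u[1],u[0])))
for k in(-1.5,-.5,.5,1.5):print(np.round(c+u*.08*k,4))
for n,p,h in(("y",(199.4,261.9),.11),("w",(318,261.8),.06),("z",(407.5,270.5),.135),("x",(502,270.2),.085)):
    b=dark(t,p,6,70);print(n,b,np.round(onz("top",b[0] if b else p,h),4))
for a,b in(((362.8,297.5),(393,183)),((449,314.5),(425.5,152.5))):print("yellow",tri(a,b), onz("top",a,.135))
print("jar",onz("top",(380,358),.05))
for p in ((122,238),(190,222),(185,215)):print("spec",onz("top",p,.03))
E
```

```text
(330, 198) 704 [0.6    0.0619 0.015 ]
(370, 192) 683 [ 0.6128 -0.0163  0.015 ]
(410, 187) 550 [ 0.6216 -0.0931  0.015 ]
(450, 181) None [ 0.6216 -0.0931  0.015 ]
spacing [0.07920698 0.07728802 0.        ]
dir [ 0.13773391 -0.99046927  0.        ] ang -82.08326136819916
[0.5975 0.0837 0.015 ]
[0.6085 0.0045 0.015 ]
[ 0.6195 -0.0748  0.015 ]
[ 0.6305 -0.154   0.015 ]
y (array([199.56666667, 262.175     ]), np.int32(120)) [0.4627 0.2901 0.11  ]
w (array([317.76699029, 261.        ]), np.int32(103)) [0.4729 0.0812 0.06  ]
z (array([407.82170543, 270.20930233]), np.int32(129)) [ 0.4512 -0.0748  0.135 ]
x (array([501.48181818, 269.43636364]), np.int32(110)) [ 0.4583 -0.2538  0.085 ]
yellow (array([0.40421403, 0.00247702, 0.13582576]), np.float64(0.0010307980723765675)) [0.40374343 0.00232791 0.135     ]
yellow (array([ 0.37621239, -0.14554078,  0.13485671]), np.float64(0.0008002845978137806)) [ 0.37581534 -0.14557704  0.135     ]
jar [ 0.2968185  -0.03494511  0.05      ]
spec [0.51512967 0.46439751 0.03      ]
spec [0.54803691 0.32954198 0.03      ]
spec [0.56167379 0.34009453 0.03      ]
```

Tops triangulate to clear heights:

| Pylon | Height (mm) | x, y (m) |
|---|---|---|
| y | 110 | .463, .290 |
| w | 60 | .473, .081 |
| z | 135 | .451, -.075 |
| x | 85 | .458, -.254 |

The crop confirms the four grey ones, and the yellow pair is excluded. I'll turn the tool so the fingers close across the rail.

>>> {"name": "apply_moves", "arguments": {"plan": [[0, 0, 0, 0, 0, -0.164, -1], [0, 0, 0, 0, 0, -0.164, -1], [0, 0, 0, 0, 0, -0.164, -1], [0, 0, 0, 0, 0, -0.164, -1], [0, 0, 0, 0, 0, -0.164, -1], [0, 0, 0, 0, 0, -0.164, -1], [0, 0, 0, 0, 0, -0.164, -1], [0, 0, 0, 0, 0, -0.164, -1]], "force": 40}}

```text
t: 1.3
tcp_pos: [0.253, -0.5714, 0.2312]
tool_rot: [0.647, 0.762, 0.0, -0.0]
force: [0.0, -0.0, -0.3]
finger_gap: 0.998
gripper_force: 0.0
```

```bash
cat >> h.py <<'E'
def go(x,y,z):
    s=sense();R=Ro.from_quat(s["tool_rot"]).as_matrix()
    d=R.T@(np.array([x,y,z])-s["tcp_pos"])
    print("t",round(s["t"],2),"tcp",np.round(s["tcp_pos"],4),"yaw",np.round(np.arctan2(R[1,0],R[0,0]),3),"tilt",np.round(R[:,2],3),"q6",round(s["q"][5],2),"gap",round(s["finger_gap"],3),"TOOL",np.round(d,4),"rows",np.ceil(abs(d).max()/.06), "F",np.round(s["force"],1))
E
python3 -c "
from h import *
go(.46,.0,.23)"
```

```text
t 1.3 tcp [ 0.253  -0.5714  0.2312] yaw 1.734 tilt [-0.  0. -1.] q6 -1.5 gap 0.998 TOOL [0.5301 0.2972 0.0013] rows 9.0 F [ 0.  -0.  -0.3]
```

>>> {"name": "apply_moves", "arguments": {"plan": [[0.056, 0.043, -0.003, 0, 0, 0, -1], [0.056, 0.043, -0.003, 0, 0, 0, -1], [0.056, 0.043, -0.003, 0, 0, 0, -1], [0.056, 0.043, -0.003, 0, 0, 0, -1], [0.056, 0.043, -0.003, 0, 0, 0, -1], [0.056, 0.043, -0.003, 0, 0, 0, -1], [0.056, 0.043, -0.003, 0, 0, 0, -1], [0.056, 0.043, 0, 0, 0, 0, -1]]}}

```text
t: 2.3
tcp_pos: [0.4922, -0.1306, 0.2504]
tool_rot: [0.649, 0.761, 0.0, 0.001]
force: [1.0, -1.0, -0.6]
finger_gap: 1.002
gripper_force: 0.0
```

>>> {"name": "apply_moves", "arguments": {"plan": [[0, 0, 0, 0, 0, 0, -1], [0, 0, 0, 0, 0, 0, -1]]}}

```text
t: 2.55
tcp_pos: [0.4911, -0.1323, 0.2499]
tool_rot: [0.649, 0.761, -0.0, 0.0]
force: [-0.3, 0.4, 0.6]
finger_gap: 0.999
gripper_force: 0.0
```

```bash
python3 - <<'E'
from h import *
go(.46,0,.23)
s=sense();im=snapshot("wrist");cv2.imwrite("pics/w1.png",im[:,:,::-1]);np.save("w1.npy",im)
import pickle;pickle.dump(s,open("w1.pkl","wb"))
m=((im.max(2)<75)).astype(np.uint8)
m=cv2.morphologyEx(m,cv2.MORPH_OPEN,np.ones((5,5)))
for c in cv2.findContours(m,cv2.RETR_EXTERNAL,cv2.CHAIN_APPROX_NONE)[0]:
    a=cv2.contourArea(c)
    if a>400:
        (p,ax,_)=cv2.fitEllipse(c);print(np.round(p),np.round(ax),a,np.round(onz("wrist",p,.015,s),4))
E
```

```text
t 2.55 tcp [ 0.4911 -0.1323  0.2499] yaw 1.73 tilt [-0.    -0.001 -1.   ] q6 -0.64 gap 0.999 TOOL [ 0.1356 -0.0097  0.0198] rows 3.0 F [-0.3  0.4  0.6]
[261. 348.] [22. 25.] 441.0 [ 0.4553 -0.2941  0.015 ]
[319. 408.] [174. 652.] 59641.5 [ 0.528  -0.3575  0.015 ]
[473. 273.] [21. 53.] 749.5 [ 0.6556 -0.1768  0.015 ]
[147. 227.] [32. 35.] 871.5 [ 0.3299 -0.1811  0.015 ]
[626. 242.] [ 27. 182.] 2434.0 [ 0.801  -0.1203  0.015 ]
[272. 137.] [34. 36.] 984.5 [ 0.4395 -0.0777  0.015 ]
[490.   9.] [23. 77.] 1049.5 [0.6099 0.0584 0.015 ]
[208. 171.] [207. 387.] 37100.5 [ 0.3842 -0.1173  0.015 ]
```

View pics/w1.png

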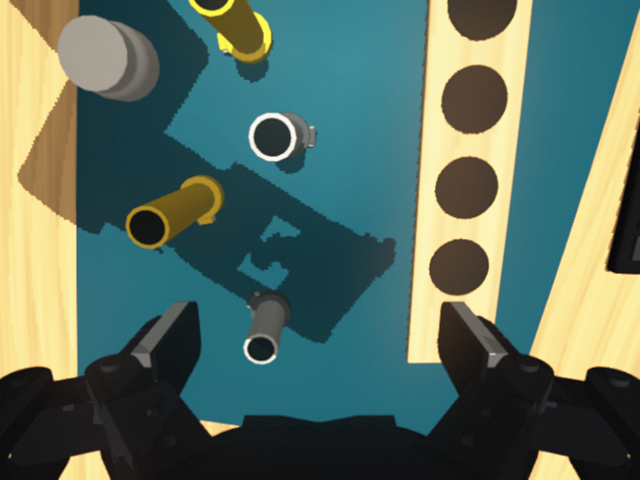

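The wrist view shows discs at about (475,99), (466,187) and (459,267), with a fourth partly in view at (482,5). Pylon z's top is at (272,137) and x's at (261,348). The yellow pair is at (213,0) and (150,228).

```bash
python3 - <<'E'
from h import *
import pickle
im=np.load("w1.npy");s=pickle.load(open("w1.pkl","rb"))
L=[]
for p in((475,99),(466,187),(459,267)):
    print(im[p[1],p[0]],end="")
    ref=im[p[1],p[0]].astype(int)
    m=(im[:,:,0].astype(int)<ref[0]+50).astype(np.uint8)
    m=cv2.bitwise_and(m,cv2.circle(np.zeros_like(m),p,42,1,-1))
    n,l,st,ce=cv2.connectedComponentsWithStats(m);i=l[p[1],p[0]]
    c=cv2.findContours((l==i).astype(np.uint8),0,cv2.CHAIN_APPROX_NONE)[0][0]
    e=cv2.fitEllipse(c);P=onz("wrist",e[0],.015,s);L.append(P);print(e,np.round(P,4))
L=np.array(L);print(np.diff(L,axis=0),np.linalg.norm(np.diff(L,axis=0),axis=1))
for p,h in(((272,137),.135),((261,348),.085)):print(np.round(onz("wrist",p,h,s),4))
go(.473,.081,.2)
E
```

```text
[83 66 50]((474.0863342285156, 98.93817901611328), (62.60220718383789, 69.06396484375), 32.815025329589844) [ 0.6141 -0.0155  0.015 ]
[82 66 51]((466.2437438964844, 187.34576416015625), (58.30094909667969, 63.45603942871094), 48.66008377075195) [ 0.6269 -0.0941  0.015 ]
[75 62 49]((458.5773010253906, 266.798828125), (53.5250129699707, 58.88274002075195), 63.871742248535156) [ 0.6394 -0.1725  0.015 ]
[[ 0.01277445 -0.07863785  0.        ]
 [ 0.01259005 -0.07840995  0.        ]] [0.07966867 0.07941429]
[ 0.4526 -0.0739  0.135 ]
[ 0.4604 -0.2514  0.085 ]
t 2.6 tcp [ 0.4908 -0.1331  0.2499] yaw 1.728 tilt [-0. -0. -1.] q6 -0.64 gap 0.999 TOOL [0.2142 0.016  0.0498] rows 4.0 F [ 0.3 -0.4 -0.6]
```

>>> {"name": "apply_moves", "arguments": {"plan": [[0.036, 0.003, 0.008, 0, 0, 0, -1], [0.036, 0.003, 0.008, 0, 0, 0, -1], [0.036, 0.003, 0.008, 0, 0, 0, -1], [0.036, 0.003, 0.008, 0, 0, 0, -1], [0.036, 0.003, 0.008, 0, 0, 0, -1], [0.034, 0.001, 0.01, 0, 0, 0, -1], [0, 0, 0, 0, 0, 0, -1], [0, 0, 0, 0, 0, 0, -1]]}}

```text
t: 3.6
tcp_pos: [0.4739, 0.0799, 0.2001]
tool_rot: [0.65, 0.76, -0.0, 0.0]
force: [0.2, -0.4, -0.0]
finger_gap: 0.997
gripper_force: 0.0
```

```bash
python3 - <<'E'
from h import *
go(.473,.081,.023)
s=sense();im=snapshot("wrist");cv2.imwrite("pics/w2.png",im[:,:,::-1])
c=calibration("wrist");M=c["mount"];R=Ro.from_quat(s["tool_rot"]).as_matrix()
X=np.array([.473,.081,.06]);v=M[:3,:3].T@(R.T@(X-s["tcp_pos"])-M[:3,3]);u=v[:2]/v[2];u*=1+c["k1"]*(u@u)
p=u*c["camera_matrix"][0,0]+c["camera_matrix"][:2,2];print("expected",p)
d=dark(im,p,20,75,100);print(d, d and onz("wrist",d[0],.06,s))
E
```

```text
t 3.6 tcp [0.4739 0.0799 0.2001] yaw 1.727 tilt [ 0.001 -0.001 -1.   ] q6 -0.22 gap 0.997 TOOL [ 0.0013 -0.0008  0.1771] rows 3.0 F [ 0.2 -0.4 -0. ]
expected [316.9944091 225.5710584]
(array([319.09638554, 224.437751  ]), np.int32(747)) [0.47436889 0.08206566 0.06      ]
```

>>> {"name": "apply_moves", "arguments": {"plan": [[0.001, 0, 0.044, 0, 0, 0, -1], [0.001, 0, 0.044, 0, 0, 0, -1], [0, 0, 0.044, 0, 0, 0, -1], [0, 0, 0.03, 0, 0, 0, -1], [0, 0, 0.015, 0, 0, 0, -1], [0, 0, 0, 0, 0, 0, 0.5], [0, 0, 0, 0, 0, 0, 0.5], [0, 0, 0, 0, 0, 0, 0.5]]}}

```text
t: 4.65
tcp_pos: [0.4739, 0.0835, 0.024]
tool_rot: [0.649, 0.761, 0.001, 0.001]
force: [-0.5, -0.1, 0.7]
finger_gap: 0.375
gripper_force: 0.0
```

>>> {"name": "apply_moves", "arguments": {"plan": [[0, 0, 0, 0, 0, 0, 1], [0, 0, 0, 0, 0, 0, 1], [0, 0, 0, 0, 0, 0, 1], [0, 0, 0, 0, 0, 0, 1]]}}

```text
t: 5.15
tcp_pos: [0.4738, 0.0835, 0.0241]
tool_rot: [0.649, 0.761, 0.001, 0.001]
force: [0.3, -1.6, 6.2]
finger_gap: 0.336
gripper_force: 39.2
```

```bash
python3 -c "
from h import *
go(.601,.0625,.06);print(sense()['gripper_force'])"
```

```text
t 5.15 tcp [0.4738 0.0835 0.0241] yaw 1.729 tilt [ 0.002 -0.    -1.   ] q6 -0.22 gap 0.336 TOOL [-0.0408  0.1224 -0.0356] rows 3.0 F [ 0.3 -1.6  6.2]
39.205103516578674
```

>>> {"name": "apply_moves", "arguments": {"plan": [[0, 0, -0.03, 0, 0, 0, 1], [0, 0, -0.03, 0, 0, 0, 1], [-0.01, 0.03, 0, 0, 0, 0, 1], [-0.01, 0.03, 0, 0, 0, 0, 1], [-0.01, 0.03, 0, 0, 0, 0, 1], [-0.01, 0.032, 0, 0, 0, 0, 1], [0, 0, 0.015, 0, 0, 0, 1], [0, 0, 0, 0, 0, 0, 1]]}}

```text
t: 6.15
tcp_pos: [0.5969, 0.0637, 0.0662]
tool_rot: [0.649, 0.761, -0.002, -0.002]
force: [-0.9, 0.1, -1.3]
finger_gap: 0.34
gripper_force: 39.9
```

```bash
python3 - <<'E'
from h import *
go(.601,.064,.0395);print(sense()['gripper_force'])
s=sense();im=snapshot("wrist");cv2.imwrite("pics/w3.png",im[:,:,::-1])
E
```

```text
t 6.15 tcp [0.5969 0.0637 0.0662] yaw 1.729 tilt [-0.006  0.001 -1.   ] q6 -0.24 gap 0.34 TOOL [-0.0003  0.0043  0.0267] rows 1.0 F [-0.9  0.1 -1.3]
39.89172399044037
```

View pics/w3.png

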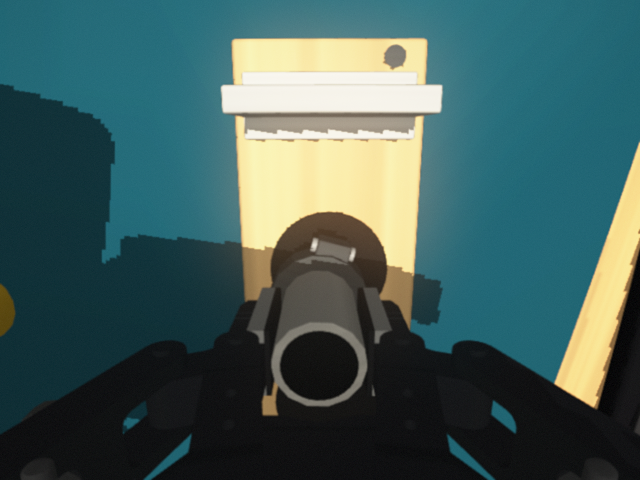

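The wrist view shows the tube held at (318,365) and the collar and lug just above the disc at (330,260). It is 4 mm short along tool y. I'll correct that and lower slowly.

>>> {"name": "apply_moves", "arguments": {"plan": [[0, 0.004, 0.005, 0, 0, 0, 1], [0, 0, 0.007, 0, 0, 0, 1], [0, 0, 0.006, 0, 0, 0, 1], [0, 0, 0.003, 0, 0, 0, 1], [0, 0, 0.002, 0, 0, 0, 1], [0, 0, 0, 0, 0, 0, 1], [0, 0, 0, 0, 0, 0, 1]]}}

```text
t: 7.08
tcp_pos: [0.6039, 0.0638, 0.045]
tool_rot: [0.649, 0.761, 0.0, 0.0]
force: [0.1, -0.1, -1.5]
finger_gap: 0.341
gripper_force: 39.9
```

```bash
python3 -c "
from h import *
go(.601,.064,.0391)"
```

```text
t 7.08 tcp [0.6039 0.0638 0.045 ] yaw 1.729 tilt [ 0. -0. -1.] q6 -0.24 gap 0.341 TOOL [ 0.0006 -0.0028  0.0059] rows 1.0 F [ 0.1 -0.1 -1.5]
```

>>> {"name": "apply_moves", "arguments": {"plan": [[0, -0.003, 0.002, 0, 0, 0, 1], [0, 0, 0.002, 0, 0, 0, 1], [0, 0, 0.001, 0, 0, 0, 1], [0, 0, 0, 0, 0, 0, 1], [0, 0, 0, 0, 0, 0, 1]]}}

```text
t: 7.7
tcp_pos: [0.6008, 0.0634, 0.0399]
tool_rot: [0.649, 0.761, 0.0, 0.0]
force: [-0.1, -0.1, -1.7]
finger_gap: 0.34
gripper_force: 39.9
```

```bash
python3 -c "
from h import *
go(.601,.064,.0391)"
```

```text
t 7.7 tcp [0.6008 0.0634 0.0399] yaw 1.729 tilt [ 0.  0. -1.] q6 -0.24 gap 0.34 TOOL [0.0005 0.0002 0.0008] rows 1.0 F [-0.1 -0.1 -1.7]
```

>>> {"name": "apply_moves", "arguments": {"plan": [[0, 0, 0.001, 0, 0, 0, 1], [0, 0, 0, 0, 0, 0, 1], [0, 0, 0, 0, 0, 0, 0], [0, 0, 0, 0, 0, 0, -0.5], [0, 0, 0, 0, 0, 0, -0.5], [0, 0, -0.04, 0, 0, 0, -1], [0, 0, -0.05, 0, 0, 0, -1], [0, 0, -0.05, 0, 0, 0, -1]]}}

```text
t: 8.7
tcp_pos: [0.6005, 0.0634, 0.18]
tool_rot: [0.649, 0.761, -0.0, -0.0]
force: [0.9, 0.2, -0.0]
finger_gap: 1.0
gripper_force: 0.0
```

```bash
cat >> h.py <<'E'
def hole(p0,h,r=22):
    s=sense();im=snapshot("wrist")
    c=calibration("wrist");M=c["mount"];R=Ro.from_quat(s["tool_rot"]).as_matrix()
    v=M[:3,:3].T@(R.T@(np.array([*p0,h])-s["tcp_pos"])-M[:3,3]);u=v[:2]/v[2];u*=1+c["k1"]*(u@u)
    p=u*c["camera_matrix"][0,0]+c["camera_matrix"][:2,2]
    d=dark(im,p,r,75,100);print("exp",p,d, d and np.round(onz("wrist",d[0],h,s),4));return im
E
python3 - <<'E'
from h import *
go(.459,-.2525,.22)
im=hole((.601,.0625),.075)
cv2.imwrite("pics/w4.png",im[:,:,::-1])
E
```

```text
t 8.7 tcp [0.6005 0.0634 0.18  ] yaw 1.729 tilt [-0.001  0.    -1.   ] q6 -0.24 gap 1.0 TOOL [-0.2897 -0.1894 -0.0399] rows 5.0 F [ 0.9  0.2 -0. ]
exp [318.83258765 241.61386496] (array([319.40846561, 242.49206349]), np.int32(945)) [0.6015 0.062  0.075 ]
```

View pics/w4.png

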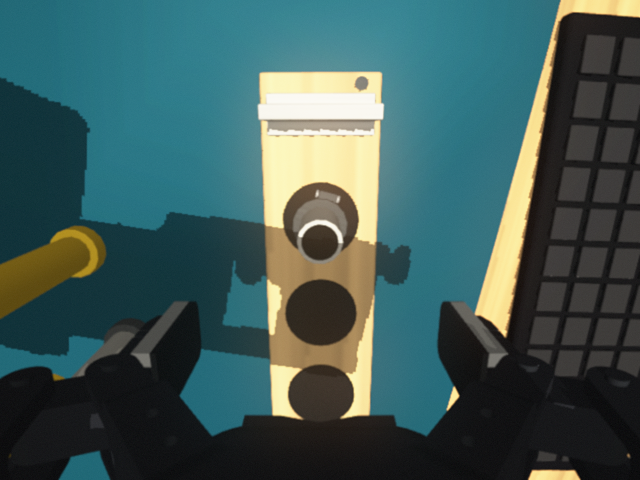

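w stands upright and centred: its top at (319,242) maps to (.6015,.062). Next is x.

>>> {"name": "apply_moves", "arguments": {"plan": [[-0.042, -0.027, -0.02, 0, 0, 0, -1], [-0.042, -0.027, -0.02, 0, 0, 0, -1], [-0.042, -0.027, 0, 0, 0, 0, -1], [-0.042, -0.027, 0, 0, 0, 0, -1], [-0.042, -0.027, 0, 0, 0, 0, -1], [-0.042, -0.027, 0, 0, 0, 0, -1], [-0.038, -0.027, 0, 0, 0, 0, -1], [0, 0, 0, 0, 0, 0, -1]]}}

```text
t: 9.75
tcp_pos: [0.4587, -0.2556, 0.2188]
tool_rot: [0.651, 0.759, -0.0, 0.0]
force: [0.1, 0.4, -0.1]
finger_gap: 1.003
gripper_force: 0.0
```

```bash
python3 - <<'E'
from h import *
hole((.459,-.2525),.085)
go(.459,-.2525,.043)
E
```

```text
exp [319.17983458 225.03429265] (array([320.2785114 , 224.93637455]), np.int32(833)) [ 0.4598 -0.2523  0.085 ]
t 9.8 tcp [ 0.4591 -0.2538  0.2187] yaw 1.725 tilt [ 0.  0. -1.] q6 -0.87 gap 0.998 TOOL [1.300e-03 1.000e-04 1.757e-01] rows 3.0 F [ 0.  -0.1  0.6]
```

>>> {"name": "apply_moves", "arguments": {"plan": [[0.001, 0.001, 0.044, 0, 0, 0, -1], [0, 0, 0.044, 0, 0, 0, -1], [0, 0, 0.044, 0, 0, 0, -1], [0, 0, 0.03, 0, 0, 0, -1], [0, 0, 0.014, 0, 0, 0, -1], [0, 0, 0, 0, 0, 0, 0.5], [0, 0, 0, 0, 0, 0, 0.5], [0, 0, 0, 0, 0, 0, 0.5]]}}

```text
t: 10.8
tcp_pos: [0.4612, -0.252, 0.0441]
tool_rot: [0.649, 0.761, -0.0, 0.001]
force: [-0.1, -0.8, 0.8]
finger_gap: 0.375
gripper_force: 0.6
```

>>> {"name": "apply_moves", "arguments": {"plan": [[0, 0, 0, 0, 0, 0, 1], [0, 0, 0, 0, 0, 0, 1], [0, 0, 0, 0, 0, 0, 1], [0, 0, 0, 0, 0, 0, 1]]}}

```text
t: 11.3
tcp_pos: [0.4611, -0.2521, 0.0441]
tool_rot: [0.649, 0.761, 0.0, 0.001]
force: [-2.1, 0.6, 7.5]
finger_gap: 0.345
gripper_force: 40.2
```

```bash
python3 -c "
from h import *
go(.6135,-.0155,.1);print(sense()['gripper_force'])"
```

```text
t 11.3 tcp [ 0.4611 -0.2521  0.0441] yaw 1.729 tilt [ 0.002 -0.001 -1.   ] q6 -0.87 gap 0.345 TOOL [ 0.2096  0.1878 -0.056 ] rows 4.0 F [-2.1  0.6  7.5]
40.21223187446594
```

>>> {"name": "apply_moves", "arguments": {"plan": [[0, 0, -0.028, 0, 0, 0, 1], [0, 0, -0.028, 0, 0, 0, 1], [0.04, 0.036, 0, 0, 0, 0, 1], [0.04, 0.036, 0, 0, 0, 0, 1], [0.04, 0.036, 0, 0, 0, 0, 1], [0.04, 0.036, 0, 0, 0, 0, 1], [0.04, 0.036, 0, 0, 0, 0, 1], [0.009, 0.007, 0, 0, 0, 0, 1]]}}

```text
t: 12.3
tcp_pos: [0.6137, -0.0127, 0.0988]
tool_rot: [0.648, 0.762, 0.001, 0.0]
force: [-0.4, -0.4, -1.0]
finger_gap: 0.335
gripper_force: 40.2
```

>>> {"name": "apply_moves", "arguments": {"plan": [[0, 0, 0.01, 0, 0, 0, 1], [0, 0, 0.01, 0, 0, 0, 1], [0, 0, 0, 0, 0, 0, 1]]}}

```text
t: 12.68
tcp_pos: [0.6105, -0.017, 0.0773]
tool_rot: [0.65, 0.76, -0.001, -0.002]
force: [0.3, -0.7, -1.6]
finger_gap: 0.338
gripper_force: 40.2
```

```bash
python3 -c "
from h import *
go(.6138,-.0157,.0592);print(sense()['gripper_force'])"
```

```text
t 12.68 tcp [ 0.6105 -0.017   0.0773] yaw 1.727 tilt [-0.004  0.001 -1.   ] q6 -0.37 gap 0.338 TOOL [0.0007 0.0036 0.0181] rows 1.0 F [ 0.3 -0.7 -1.6]
40.20412981510162
```

>>> {"name": "apply_moves", "arguments": {"plan": [[0.001, 0.001, 0.006, 0, 0, 0, 1], [0, 0, 0.005, 0, 0, 0, 1], [0, 0, 0, 0, 0, 0, 1], [0, 0, 0, 0, 0, 0, 1], [0, 0, 0, 0, 0, 0, 1]]}}

```text
t: 13.3
tcp_pos: [0.6134, -0.0146, 0.0681]
tool_rot: [0.649, 0.761, 0.0, 0.0]
force: [-0.5, 0.2, -1.5]
finger_gap: 0.343
gripper_force: 40.2
```

```bash
python3 -c "
from h import *
go(.6138,-.0157,.0592);print(sense()['gripper_force'])"
```

```text
t 13.3 tcp [ 0.6134 -0.0146  0.0681] yaw 1.729 tilt [ 0. -0. -1.] q6 -0.36 gap 0.343 TOOL [-0.0012  0.0002  0.0089] rows 1.0 F [-0.5  0.2 -1.5]
40.20488262176514
```

>>> {"name": "apply_moves", "arguments": {"plan": [[-0.001, 0, 0.003, 0, 0, 0, 1], [0, 0, 0.003, 0, 0, 0, 1], [0, 0, 0.001, 0, 0, 0, 1], [0, 0, 0.001, 0, 0, 0, 1], [0, 0, 0, 0, 0, 0, 1], [0, 0, 0, 0, 0, 0, 1]]}}

```text
t: 14.05
tcp_pos: [0.6134, -0.0156, 0.0599]
tool_rot: [0.649, 0.761, 0.0, 0.0]
force: [-0.1, 0.2, -1.3]
finger_gap: 0.343
gripper_force: 40.2
```

```bash
python3 -c "
from h import *
go(.6138,-.0157,.0592);print(sense()['gripper_force'])"
```

```text
t 14.05 tcp [ 0.6134 -0.0156  0.0599] yaw 1.729 tilt [ 0.  0. -1.] q6 -0.37 gap 0.343 TOOL [-0.0002  0.0004  0.0007] rows 1.0 F [-0.1  0.2 -1.3]
40.20429611206055
```

>>> {"name": "apply_moves", "arguments": {"plan": [[0, 0, 0.001, 0, 0, 0, 1], [0, 0, 0, 0, 0, 0, 1], [0, 0, 0, 0, 0, 0, 0], [0, 0, 0, 0, 0, 0, -0.5], [0, 0, 0, 0, 0, 0, -0.5], [0, 0, -0.04, 0, 0, 0, -1], [0, 0, -0.05, 0, 0, 0, -1], [0, 0, -0.05, 0, 0, 0, -1]]}}

```text
t: 15.05
tcp_pos: [0.6131, -0.0155, 0.2]
tool_rot: [0.649, 0.761, -0.0, -0.0]
force: [0.2, 0.1, -0.4]
finger_gap: 1.0
gripper_force: 0.0
```

```bash
python3 - <<'E'
from h import *
hole((.6135,-.0157),.1)
go(.463,.29,.24)
E
```

```text
exp [318.84657223 242.55814896] (array([318.07769929, 242.84762866]), np.int32(991)) [ 0.6131 -0.016   0.1   ]
t 15.1 tcp [ 0.6173 -0.0162  0.2077] yaw 1.729 tilt [ 0.013 -0.003 -1.   ] q6 -0.37 gap 0.998 TOOL [ 0.3266 -0.1037 -0.0351] rows 6.0 F [ 1.4 -0.3  4.7]
```

>>> {"name": "apply_moves", "arguments": {"plan": [[0.046, -0.013, -0.01, 0, 0, 0, -0.6], [0.046, -0.013, -0.01, 0, 0, 0, -0.6], [0.046, -0.013, -0.01, 0, 0, 0, -0.6], [0.046, -0.013, 0, 0, 0, 0, -0.6], [0.046, -0.013, 0, 0, 0, 0, -0.6], [0.046, -0.013, 0, 0, 0, 0, -0.6], [0.046, -0.013, 0, 0, 0, 0, -0.6], [0, 0, 0, 0, 0, 0, -0.6]]}}

```text
t: 16.1
tcp_pos: [0.4709, 0.2906, 0.2288]
tool_rot: [0.647, 0.762, -0.0, -0.0]
force: [-0.4, -0.3, 1.6]
finger_gap: 0.798
gripper_force: 0.0
```

>>> {"name": "apply_moves", "arguments": {"plan": [[0, 0, 0, 0, 0, 0, -0.6]]}}

```text
t: 16.23
tcp_pos: [0.4729, 0.2879, 0.2288]
tool_rot: [0.649, 0.761, -0.0, 0.0]
force: [0.7, 0.4, 0.1]
finger_gap: 0.801
gripper_force: 0.0
```

```bash
python3 - <<'E'
from h import *
im=hole((.463,.29),.11)
cv2.imwrite("pics/w5.png",im[:,:,::-1])
go(.463,.29,.068)
E
```

```text
exp [303.96886213 229.27270569] (array([305.09385863, 227.68366165]), np.int32(863)) [0.4636 0.2912 0.11  ]
t 16.27 tcp [0.4733 0.2874 0.2288] yaw 1.728 tilt [ 0. -0. -1.] q6 0.19 gap 0.8 TOOL [ 0.0042 -0.0098  0.1608] rows 3.0 F [-0.3 -0.1 -0.1]
```

View pics/w5.png

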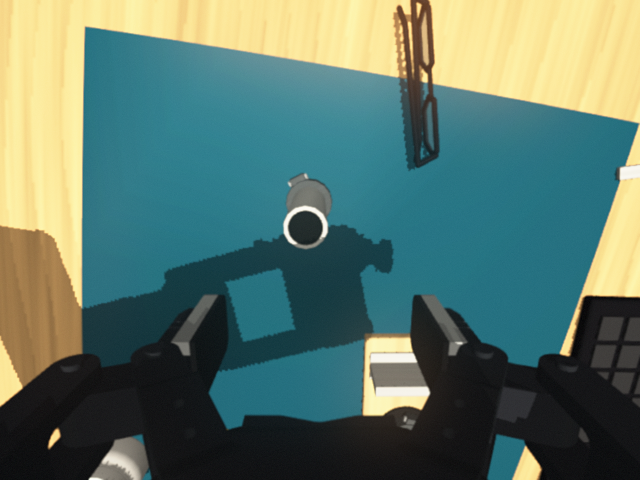

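Pylon y's top is at (305,228). The spectacles at (425,100) are well clear of the finger paths.

>>> {"name": "apply_moves", "arguments": {"plan": [[0.004, -0.009, 0.01, 0, 0, 0, -0.6], [0, 0, 0.044, 0, 0, 0, -0.6], [0, 0, 0.044, 0, 0, 0, -0.6], [0, 0, 0.044, 0, 0, 0, -0.6], [0, 0, 0.018, 0, 0, 0, -0.6], [0, 0, 0, 0, 0, 0, -0.6], [0, 0, 0, 0, 0, 0, 0.5], [0, 0, 0, 0, 0, 0, 0.5]]}}

```text
t: 17.27
tcp_pos: [0.4641, 0.2908, 0.07]
tool_rot: [0.649, 0.761, 0.001, 0.001]
force: [0.5, 0.7, 0.1]
finger_gap: 0.382
gripper_force: 0.0
```

>>> {"name": "apply_moves", "arguments": {"plan": [[0, 0, 0, 0, 0, 0, 0.5], [0, 0, 0, 0, 0, 0, 1], [0, 0, 0, 0, 0, 0, 1], [0, 0, 0, 0, 0, 0, 1], [0, 0, 0, 0, 0, 0, 1]]}}

```text
t: 17.9
tcp_pos: [0.4639, 0.2908, 0.0701]
tool_rot: [0.649, 0.761, 0.001, 0.001]
force: [-0.3, -0.7, 6.2]
finger_gap: 0.341
gripper_force: 39.3
```

```bash
python3 -c "
from h import *
go(.6265,-.0945,.2);print(sense()['gripper_force'])"
```

```text
t 17.9 tcp [0.4639 0.2908 0.0701] yaw 1.729 tilt [ 0.002  0.001 -1.   ] q6 0.2 gap 0.341 TOOL [-0.4061  0.1001 -0.1298] rows 7.0 F [-0.3 -0.7  6.2]
39.257925152778625
```

>>> {"name": "apply_moves", "arguments": {"plan": [[0, 0, -0.04, 0, 0, 0, 1], [0, 0, -0.05, 0, 0, 0, 1], [-0.02, 0.005, -0.05, 0, 0, 0, 1], [-0.043, 0.011, 0, 0, 0, 0, 1], [-0.043, 0.011, 0, 0, 0, 0, 1], [-0.043, 0.011, 0, 0, 0, 0, 1], [-0.043, 0.011, 0, 0, 0, 0, 1], [-0.043, 0.011, 0, 0, 0, 0, 1]]}}

```text
t: 18.9
tcp_pos: [0.5595, 0.0668, 0.2087]
tool_rot: [0.649, 0.761, -0.0, -0.0]
force: [0.3, 0.2, -1.1]
finger_gap: 0.338
gripper_force: 40.4
```

>>> {"name": "apply_moves", "arguments": {"plan": [[-0.043, 0.01, 0, 0, 0, 0, 1], [-0.043, 0.01, 0, 0, 0, 0, 1], [-0.043, 0.01, 0, 0, 0, 0, 1], [-0.042, 0.01, 0, 0, 0, 0, 1], [0, 0, 0, 0, 0, 0, 1], [0, 0, 0, 0, 0, 0, 1]]}}

```text
t: 19.65
tcp_pos: [0.625, -0.094, 0.2082]
tool_rot: [0.649, 0.761, -0.0, -0.001]
force: [-0.4, 0.1, -2.0]
finger_gap: 0.344
gripper_force: 40.2
```

```bash
python3 -c "
from h import *
hole((.6135,-.0157),.1)
go(.6265,-.0945,.0851);print(sense()['gripper_force'])"
```

```text
exp [320.03140764 110.95909222] None None
t 19.7 tcp [ 0.6249 -0.0935  0.2084] yaw 1.729 tilt [-0.002  0.001 -1.   ] q6 -0.48 gap 0.341 TOOL [-0.0014  0.0016  0.1232] rows 3.0 F [-0.5  0.  -2. ]
40.23932754993439
```

>>> {"name": "apply_moves", "arguments": {"plan": [[-0.001, 0.001, 0.03, 0, 0, 0, 1], [0, 0, 0.03, 0, 0, 0, 1], [0, 0, 0.03, 0, 0, 0, 1], [0, 0, 0.018, 0, 0, 0, 1], [0, 0, 0.005, 0, 0, 0, 1], [0, 0, 0, 0, 0, 0, 1], [0, 0, 0, 0, 0, 0, 1]]}}

```text
t: 20.58
tcp_pos: [0.628, -0.0956, 0.0972]
tool_rot: [0.649, 0.761, 0.0, 0.001]
force: [-0.5, 0.6, -2.6]
finger_gap: 0.342
gripper_force: 40.3
```

```bash
python3 -c "
from h import *
s=snapshot('wrist');cv2.imwrite('pics/w6.png',s[:,:,::-1])
go(.6265,-.0945,.0851);print(sense()['gripper_force'])"
```

```text
t 20.62 tcp [ 0.6279 -0.0957  0.0971] yaw 1.729 tilt [ 0.002 -0.001 -1.   ] q6 -0.48 gap 0.34 TOOL [ 0.0014 -0.0012  0.012 ] rows 1.0 F [ 0.   0.5 -1.7]
40.287548303604126
```

View pics/w6.png

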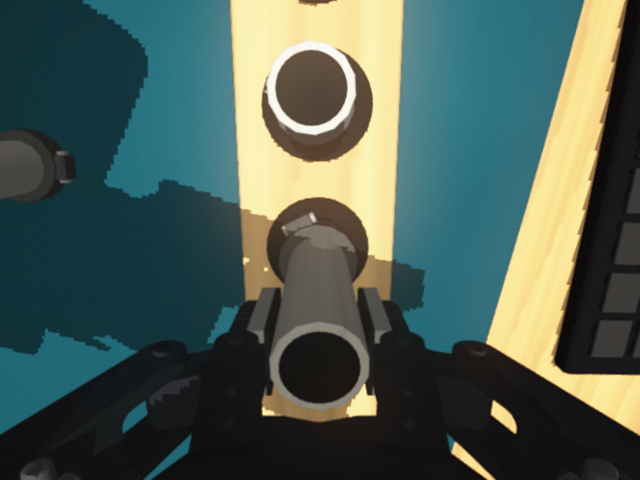

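The view shows x standing on its disc at (312,90), and y held above its own disc at (318,240).

>>> {"name": "apply_moves", "arguments": {"plan": [[0.001, -0.001, 0.004, 0, 0, 0, 1], [0, 0, 0.004, 0, 0, 0, 1], [0, 0, 0.002, 0, 0, 0, 1], [0, 0, 0.001, 0, 0, 0, 1], [0, 0, 0, 0, 0, 0, 1], [0, 0, 0, 0, 0, 0, 1]]}}

```text
t: 21.38
tcp_pos: [0.6257, -0.0946, 0.0852]
tool_rot: [0.649, 0.761, -0.0, -0.0]
force: [-1.4, -0.3, 3.1]
finger_gap: 0.336
gripper_force: 40.6
```

```bash
python3 -c "
from h import *
go(.6265,-.0945,.0851)"
```

```text
t 21.38 tcp [ 0.6257 -0.0946  0.0852] yaw 1.729 tilt [-0. -0. -1.] q6 -0.48 gap 0.336 TOOL [-0.      0.0008  0.0001] rows 1.0 F [-1.4 -0.3  3.1]
```

>>> {"name": "apply_moves", "arguments": {"plan": [[0, 0, 0, 0, 0, 0, 0], [0, 0, 0, 0, 0, 0, -0.5], [0, 0, 0, 0, 0, 0, -0.5], [0, 0, -0.04, 0, 0, 0, -1], [0, 0, -0.05, 0, 0, 0, -1], [0, 0, -0.05, 0, 0, 0, -1], [0, 0, -0.02, 0, 0, 0, -1], [0, 0, 0, 0, 0, 0, -1]]}}

```text
t: 22.38
tcp_pos: [0.6271, -0.0949, 0.2471]
tool_rot: [0.649, 0.761, 0.001, 0.002]
force: [0.1, -0.1, -0.5]
finger_gap: 0.999
gripper_force: 0.0
```

```bash
python3 - <<'E'
from h import *
hole((.6265,-.0945),.125)
go(.452,-.0745,.25)
E
```

```text
exp [316.50857087 232.33030479] (array([314.87382075, 231.61084906]), np.int32(848)) [ 0.6253 -0.0942  0.125 ]
t 22.43 tcp [ 0.626  -0.0946  0.2451] yaw 1.729 tilt [ 0.001 -0.    -1.   ] q6 -0.48 gap 1.001 TOOL [ 0.0472 -0.1686 -0.0051] rows 3.0 F [-0.1 -0.3  0.1]
```

>>> {"name": "apply_moves", "arguments": {"plan": [[0.012, -0.042, -0.005, 0, 0, 0, -1], [0.012, -0.042, 0, 0, 0, 0, -1], [0.012, -0.042, 0, 0, 0, 0, -1], [0.011, -0.042, 0, 0, 0, 0, -1], [0, 0, 0, 0, 0, 0, -1], [0, 0, 0, 0, 0, 0, -1], [0, 0, 0, 0, 0, 0, -1]]}}

```text
t: 23.3
tcp_pos: [0.4537, -0.075, 0.2495]
tool_rot: [0.649, 0.761, 0.0, 0.0]
force: [0.1, -0.5, 0.2]
finger_gap: 1.001
gripper_force: 0.0
```

```bash
python3 - <<'E'
from h import *
hole((.452,-.0745),.135)
go(.452,-.0745,.093)
E
```

```text
exp [315.58086274 235.1918039 ] (array([316.25586354, 234.50746269]), np.int32(938)) [ 0.4524 -0.074   0.135 ]
t 23.35 tcp [ 0.4537 -0.0749  0.2495] yaw 1.729 tilt [ 0. -0. -1.] q6 -0.57 gap 1.004 TOOL [ 0.0007 -0.0016  0.1565] rows 3.0 F [-0.7  0.2  0.1]
```

>>> {"name": "apply_moves", "arguments": {"plan": [[0.001, -0.001, 0.03, 0, 0, 0, -1], [0, 0, 0.044, 0, 0, 0, -1], [0, 0, 0.044, 0, 0, 0, -1], [0, 0, 0.03, 0, 0, 0, -1], [0, 0, 0.008, 0, 0, 0, -1], [0, 0, 0, 0, 0, 0, 0.5], [0, 0, 0, 0, 0, 0, 0.5], [0, 0, 0, 0, 0, 0, 0.5]]}}

```text
t: 24.35
tcp_pos: [0.4523, -0.0741, 0.095]
tool_rot: [0.649, 0.761, 0.0, 0.001]
force: [0.0, -0.3, -0.4]
finger_gap: 0.372
gripper_force: 0.0
```

>>> {"name": "apply_moves", "arguments": {"plan": [[0, 0, 0, 0, 0, 0, 1], [0, 0, 0, 0, 0, 0, 1], [0, 0, 0, 0, 0, 0, 1], [0, 0, 0, 0, 0, 0, 1]]}}

```text
t: 24.85
tcp_pos: [0.4522, -0.0741, 0.095]
tool_rot: [0.649, 0.761, 0.0, 0.001]
force: [-0.9, -0.1, 6.8]
finger_gap: 0.341
gripper_force: 39.2
```

```bash
python3 -c "
from h import *
go(.639,-.173,.15);print(sense()['gripper_force'])"
```

```text
t 24.85 tcp [ 0.4522 -0.0741  0.095 ] yaw 1.729 tilt [ 0.002 -0.001 -1.   ] q6 -0.57 gap 0.341 TOOL [-0.1272  0.1691 -0.0544] rows 3.0 F [-0.9 -0.1  6.8]
39.21790301799774
```

>>> {"name": "apply_moves", "arguments": {"plan": [[0, 0, -0.04, 0, 0, 0, 1], [0, 0, -0.055, 0, 0, 0, 1], [0, 0, -0.06, 0, 0, 0, 1], [-0.025, 0.034, 0, 0, 0, 0, 1], [-0.025, 0.034, 0, 0, 0, 0, 1], [-0.025, 0.034, 0, 0, 0, 0, 1], [-0.025, 0.034, 0, 0, 0, 0, 1], [-0.027, 0.033, 0, 0, 0, 0, 1]]}}

```text
t: 25.85
tcp_pos: [0.6389, -0.1728, 0.2485]
tool_rot: [0.649, 0.761, -0.0, -0.001]
force: [0.2, -1.0, -1.7]
finger_gap: 0.342
gripper_force: 40.4
```

>>> {"name": "apply_moves", "arguments": {"plan": [[0, 0, 0.03, 0, 0, 0, 1], [0, 0, 0.03, 0, 0, 0, 1], [0, 0, 0.03, 0, 0, 0, 1], [0, 0, 0.02, 0, 0, 0, 1], [0, 0, 0, 0, 0, 0, 1], [0, 0, 0, 0, 0, 0, 1]]}}

```text
t: 26.6
tcp_pos: [0.6388, -0.1728, 0.1396]
tool_rot: [0.649, 0.761, 0.0, 0.001]
force: [-0.1, 0.1, -1.3]
finger_gap: 0.341
gripper_force: 40.5
```

```bash
python3 -c "
from h import *
go(.639,-.173,.11);print(sense()['gripper_force'])"
```

```text
t 26.6 tcp [ 0.6388 -0.1728  0.1396] yaw 1.729 tilt [ 0.001 -0.    -1.   ] q6 -0.59 gap 0.341 TOOL [-0.0003  0.0002  0.0296] rows 1.0 F [-0.1  0.1 -1.3]
40.47844111919403
```

>>> {"name": "apply_moves", "arguments": {"plan": [[0, 0, 0.009, 0, 0, 0, 1], [0, 0, 0.008, 0, 0, 0, 1], [0, 0, 0.005, 0, 0, 0, 1], [0, 0, 0.003, 0, 0, 0, 1], [0, 0, 0.002, 0, 0, 0, 1], [0, 0, 0.001, 0, 0, 0, 1], [0, 0, 0, 0, 0, 0, 1], [0, 0, 0, 0, 0, 0, 1]]}}

```text
t: 27.6
tcp_pos: [0.6385, -0.1726, 0.1111]
tool_rot: [0.649, 0.761, 0.0, 0.0]
force: [0.5, -0.3, -2.8]
finger_gap: 0.344
gripper_force: 40.6
```

```bash
python3 -c "
from h import *
go(.639,-.173,.11)"
```

```text
t 27.6 tcp [ 0.6385 -0.1726  0.1111] yaw 1.729 tilt [ 0. -0. -1.] q6 -0.59 gap 0.344 TOOL [-0.0004  0.0005  0.0011] rows 1.0 F [ 0.5 -0.3 -2.8]
```

>>> {"name": "apply_moves", "arguments": {"plan": [[0, 0, 0.001, 0, 0, 0, 1], [0, 0, 0, 0, 0, 0, 1], [0, 0, 0, 0, 0, 0, 0], [0, 0, 0, 0, 0, 0, -0.5], [0, 0, 0, 0, 0, 0, -0.5], [0, 0, -0.04, 0, 0, 0, -1], [0, 0, -0.05, 0, 0, 0, -1], [0, 0, -0.05, 0, 0, 0, -1]]}}

```text
t: 28.6
tcp_pos: [0.6382, -0.1725, 0.2511]
tool_rot: [0.649, 0.761, -0.0, -0.0]
force: [0.3, -0.5, 0.7]
finger_gap: 1.0
gripper_force: 0.0
```

>>> {"name": "apply_moves", "arguments": {"plan": [[0, -0.05, -0.01, 0, 0, 0, -1], [0, -0.05, 0, 0, 0, 0, -1], [0, -0.05, 0, 0, 0, 0, -1], [0, -0.05, 0, 0, 0, 0, -1], [0, 0, 0, 0, 0, 0, -1], [0, 0, 0, 0, 0, 0, -1]]}}

```text
t: 29.35
tcp_pos: [0.4418, -0.2046, 0.2605]
tool_rot: [0.649, 0.76, 0.0, 0.001]
force: [0.2, -0.0, -0.3]
finger_gap: 1.001
gripper_force: 0.0
```

```bash
python3 - <<'E'
from h import *
t=snapshot("top");s=snapshot("side")
for n,h,p in(("w",.075,(.6015,.062)),("x",.1,(.613,-.016)),("y",.125,(.6255,-.0943)),("z",.15,(.6385,-.1728))):
    c=calibration("top");v=c["R"]@np.array([*p,h])+c["t"];u=v[:2]/v[2];u*=1+c["k1"]*(u@u)
    q=u*c["camera_matrix"][0,0]+c["camera_matrix"][:2,2];d=dark(t,q,8,75)
    print(n,q,d and np.round(onz("top",d[0],h),4))
cv2.imwrite("pics/end.png",np.hstack([t[120:320,100:500],s[100:300,200:600]])[:,:,::-1])
E
```

```text
w [329.05430594 190.96417149] [0.5998 0.061  0.075 ]
x [372.24597906 182.29252827] [ 0.6111 -0.0155  0.1   ]
y [417.17495904 172.85439442] None
z [463.51793565 162.97174271] [ 0.6374 -0.1737  0.15  ]
```

View pics/end.png

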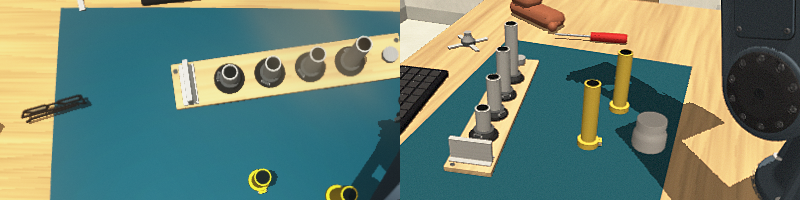

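All four pylons stand upright and centred, rising away from the stop plate, and the spectacles and yellow pair have not moved. Handing in.

```bash
python3 -c "
from station import *
print(sign_off())"
```

```text
the job is handed in; nothing more can be done
None
```

The job is handed in: all four pylons stand upright and centred on their discs, 60, 85, 110 and 135 mm rising from the stop plate, with the spectacles untouched, after about 29 s of robot time; sign_off returned no verdict.

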